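Press home the loose cap of a watch-parts jar

TASK

One of the six parts jars in the black tray, a small one, has its white cap standing a little proud of its seat. Press that cap gently down with the fingertips until it is fully home, then draw the hand clear. Leave its jar standing in its compartment, do not pick anything up, and do not touch the other jars or disturb the dust cover, loupe and screwdriver around the tray.

Things in the scene. Friction and masses are not known exactly. Their poses are not given: they have to be found in the camera images.
- loose_cap (a joint): how far the standing-proud cap has been pressed down, m: 0 = 10 mm above its seat, 0.010 = fully home (hard stop). It starts between 0 and 0.002 and stays where it is left; it slides down against about 2.5 N of friction, and the resistance rises sharply once it is home; it and its jar stand up to 60 N
- loose_cap_top (a point): centre of the flat top of the standing-proud white cap (31 mm diameter, 14 mm tall); z is the jar's up direction. It moves down with the cap, to 44 mm above the jar's origin when home
- loose_jar: the jar whose cap stands proud: a clear parts jar, 30 mm diameter, like the other small ones; under the raised cap a gap of 8 to 10 mm shows its grey neck (24 mm diameter). Top of the cap 52 to 54 mm above the origin at first. Origin: centre of its underside, z up. It may be in any of the six compartments and stands loose there
- tray: low black compartment tray fixed to the bench, 144 x 210 x 14 mm (along its x, y, z), floor and walls 4 mm thick, two rows (along x) of three compartments (along y), each about 66 x 65 mm, one jar in each; origin: centre of its underside. Jar undersides rest 4 mm above the bench; jar centres are about 70 mm apart, each up to 6 mm off the middle of its compartment
- jar_a: clear parts jar, 30 mm diameter, white flat cap (31 mm diameter, 14 mm tall) fully home, cap top 44 mm above the origin. Origin: centre of its underside, z up along the jar. Loose in its compartment; leave alone
- jar_b: clear parts jar, 30 mm diameter, white flat cap (31 mm diameter, 14 mm tall) fully home, cap top 44 mm above the origin. Origin: centre of its underside, z up along the jar. Loose in its compartment; leave alone
- jar_c: clear parts jar, 30 mm diameter, white flat cap (31 mm diameter, 14 mm tall) fully home, cap top 44 mm above the origin. Origin: centre of its underside, z up along the jar. Loose in its compartment; leave alone
- wide_jar_a: wider clear parts jar, 42 mm diameter, white flat cap (43 mm diameter, 14 mm tall) fully home, cap top 52 mm above the origin. Origin: centre of its underside, z up. Loose in its compartment; leave alone
- wide_jar_b: wider clear parts jar, 42 mm diameter, white flat cap (43 mm diameter, 14 mm tall) fully home, cap top 52 mm above the origin. Origin: centre of its underside, z up. Loose in its compartment; leave alone
- dust_cover: bystander: clear domed dust cover, 100 mm diameter, with a grey knob, 72 mm tall in all, standing loose on the bench beside the tray's +y end; origin: centre of its underside
- loupe: bystander: black eye loupe, 36 mm diameter, 32 mm tall, standing loose beside the tray's -y end; origin: centre of its underside
- screwdriver: bystander: screwdriver, 130 mm long, under 30 mm tall, lying loose beyond the tray on its +x side roughly parallel to the tray's long side; origin: middle of its underside, x along it towards the tip
Not all that is in view belongs to the job. What is shaped like the loose_jar but pink is not meant.

How it is judged:
At the end, for the whole second after the job is handed in: The cap is within 1.5 mm of fully home (joint above 0.0085); its jar stands upright (within 0.06 rad) and at rest on the floor of its compartment, within 25 mm of where it began; the other jars are upright and within 10 mm, and the dust cover, loupe and screwdriver within 15 mm, of where they began (value of joint loose_cap above 0.0085 m and angle between each of loose_jar, jar_a, jar_b, jar_c, wide_jar_a, wide_jar_b's own z axis and vertical below 0.06 rad and z of loose_jar in the frame of tray below 0.006 m and distance of loose_jar from where it was at the start of the episode below 0.025 m and linear speed of loose_jar below 0.02 m/s and distance of each of jar_a, jar_b, jar_c, wide_jar_a, wide_jar_b from where it was at the start of the episode below 0.01 m and distance of each of dust_cover, loupe, screwdriver from where it was at the start of the episode below 0.015 m); the robot touches nothing.
It fails at once if another jar is touched (more than 1 N) (contact force between any of jar_a, jar_b, jar_c, wide_jar_a, wide_jar_b and the fingers above 1 N or contact force between any of jar_a, jar_b, jar_c, wide_jar_a, wide_jar_b and the arm above 1 N).
It fails at once if the loose-capped jar is lifted more than 8 mm or tipped over (more than 0.35 rad) (z of loose_jar in the frame of tray above 0.012 m or angle between loose_jar's own z axis and vertical above 0.35 rad).
It fails at once if another jar is shifted more than 10 mm (distance of any of jar_a, jar_b, jar_c, wide_jar_a, wide_jar_b from where it was at the start of the episode above 0.01 m).
It fails at once if the jar is pressed hard (more than 60 N) (contact force between loose_jar and the fingers above 60 N or contact force between loose_jar and the arm above 60 N).
It fails at once if the dust cover, loupe or screwdriver is shifted more than 15 mm (distance of any of dust_cover, loupe, screwdriver from where it was at the start of the episode above 0.015 m).
It also fails if it takes over 32 s, if anything falls off the work surface, if the arm or the gripper's body presses on something with over 40 N, if the wrist force passes 120 N, or if a joint passes its speed limit or range.

ROBOT

A 6-joint arm with a two-finger parallel gripper is mounted at the origin on the work surface. World frame = base frame: x ahead of the robot, y to its left, z up, the work surface at z = 0. Lengths are in m, angles in rad, forces in N, time in s.
With the tool pointing down it reaches from about 0.25 to 0.8 m from the base axis. Payload 3.9 kg.
Tool frame: the origin (TCP) lies midway between the tips of the shut fingers; the grasp point (between the pads) lies hold_point_z behind it (hold_point_z is the distance from the TCP to the grasp point, in m); z points along the fingers, y is the line along which they close (so a half turn about z gives the same grasp; the last joint's range is limited). The gripper opens to 85 mm and grips with 20 to 120 N. Pads are 22 mm wide; open, the fingers measure 114 mm over their backs; the gripper's body (76 mm by 85 mm) begins 54 mm behind the grasp point. The pads swing forward as they close: fully open they stand 13 mm farther back than shut.
Start: joints at [-1.303, 0.26, -0.138, 1.173, 0, 1.571], TCP at [0.139, -0.506, 0.231] pointing down, gripper open.
Joint ranges: [-2.78, 2.78], [-0.83, 1.72], [-1.28, 1.37], [-1.9, 2.12], [-1.57, 1.48], [-3.14, 3.14]. Speed limits (rad/s): [2.57, 2.57, 3.14, 3.14, 3.14, 3.14].

INTERFACE

Orientations are given as a unit quaternion [w, x, y, z].
In Python, from rig import * gives the robot as it stands.
- The arm moves only by the tool carry_out, never from a script. Its argument "deltas" is a list of rows, each a list of 2 entries, a list of its own where there are three numbers: the shift along the tool's x, y, z scaled (see below), then the turn, a rotation vector about the tool's x, y, z scaled (see below). A call has exactly 5 rows; each row shifts and turns the commanded pose from where the row before left it, along the tool's axes as they then stand; what a row does not reach is not made up. The controller multiplies each number of a shift by 0.05 m and each number of a turn by 8 degrees. A row lasts 1/8 s, in which the tool goes at most 62.5 mm and 10.7 degrees, less where a joint would pass 70% of its speed; a pose out of reach is approached as far as the arm can. A call with a number of a shift or a turn outside -1 to 1 is refused whole. A call with a gripper value outside its range is refused whole. "jaw" is the opening, from 0 (shut) to 1 (fully open), set as the call begins (left out, the last holds). The fingers move at their own pace and stop on an object; "force" is the grip in N (left out, the last holds). Time passes only in rows, so rows that do not move let the fingers close, or fill a call up. It gives the time, the measured TCP pose, the force, the opening and the grip force at its end, in the units of the state.
- observe(): the state, without advancing time (a new reading comes with each control period).
- grab_frame(name): name is "scene" or "top" or "wrist"; returns (picture, depth): 384x512x3 uint8, blue, green, red; 384x512 float32, m along the optical axis (not along the pixel's ray), 0 where there is no reading.
- camera_model(name): a dict with "camera_matrix" (3x3 intrinsics, pixels), "k1" (the pictures are not rectified: a ray, as slopes to the right and down, at radius r is drawn at 1 + k1 r^2 times it, then the intrinsics apply), "view" (4x4, takes a point from world to camera coordinates); the wrist camera has in their place "T_tool_cam" (4x4, takes a point from camera to tool coordinates, whose origin is the TCP and whose axes are the flange's). Camera axes: x right, y down, z forward; pixel columns grow to the right and rows downward; lengths in m; the calibration is good to about 2 mm. A picture is of the moment at which its call begins: read the wrist's pose just before it. camera_model takes no time and is no camera call.
- sign_off(): hands the job in; it is judged then, once.
The state is a dict: "time_s": time; "joints": joint angles; "qvel": joint speeds; "effort": joint torques, N m; "ee_pos": TCP position; "orientation": TCP orientation; "wrist_force": force on the tool from outside, world axes, zero at the start; "moment": the same for the moment, N m; "finger_gap": opening from 0.0 (shut) to 1.0 (fully open); "grasp_force": force on a finger pad.
Only numpy, scipy, OpenCV 4.12 (cv2) and the standard library are available. Lean on these libraries where they do the work, as an engineer would, in place of code of your own. Each camera call takes 0.05 s, during which the arm holds its last target. There are 200 camera calls.

## Working session

There is one attempt and no reset: what is moved stays moved. The work goes in short steps, Python scripts to look and compute and a tool call to move; the robot and the scene stay as the last step left them, time stands still between calls to the robot, and variables do not carry over. Pictures are saved under pics/ and viewed, at most 10 in all, crops included, and the job is handed in when it is done.

Besides the shell and the picture viewer there is one more tool, called after "Emit:" as name([rows], argument=value, ...), one row to a line, values as JSON. carry_out: Moves the arm, as the interface text tells. Shifts and turns lie within -1 to 1; 1 stands for 0.05 m of shift or 8 degrees of turn. Its arguments: {"type":"object","properties":{"deltas":{"type":"array","items":{"type":"array"}},"jaw":{"type":"number"},"force":{"type":"number"}},"required":["deltas"]}

```bash
mkdir -p pics; python3 - <<'E'
from rig import *
import cv2,numpy as np
for n in("scene","top"):
    p,d=grab_frame(n); np.savez(f"{n}.npz",p=p,d=d); cv2.imwrite(f"pics/{n}.png",p)
    print(n,camera_model(n))
s=observe();print(s["time_s"],s["ee_pos"],s["orientation"],camera_model("wrist"))
a=np.hstack([cv2.imread("pics/scene.png"),cv2.imread("pics/top.png")])
E
```

```text
scene {'camera_matrix': array([[490.35711977,   0.        , 255.88495975],
       [  0.        , 490.35711977, 196.35831155],
       [  0.        ,   0.        ,   1.        ]]), 'k1': -0.12787775483014294, 'view': array([[ 0.8544092 ,  0.51959722,  0.00191273, -0.44091403],
       [ 0.30536863, -0.49915334, -0.81092289, -0.11228562],
       [-0.42039853,  0.69344407, -0.5851499 ,  1.311523  ],
       [ 0.        ,  0.        ,  0.        ,  1.        ]])}
top {'camera_matrix': array([[434.87283873,   0.        , 251.02451959],
       [  0.        , 434.87283873, 193.12742282],
       [  0.        ,   0.        ,   1.        ]]), 'k1': -0.09255816669139426, 'view': array([[-0.0039794 , -0.99998511,  0.00373458,  0.01000812],
       [-0.99411734,  0.00355177, -0.10825018,  0.50717656],
       [ 0.10823531, -0.00414338, -0.99411667,  1.05141512],
       [ 0.        ,  0.        ,  0.        ,  1.        ]])}
0.1 [ 0.13874609 -0.50569629  0.23055632] [-8.63835336e-04  9.91047800e-01  1.33504666e-01 -1.27975988e-04] {'camera_matrix': array([[266.93028021,   0.        , 257.68515781],
       [  0.        , 266.93028021, 190.73021152],
       [  0.        ,   0.        ,   1.        ]]), 'k1': -0.06091638052394167, 'T_tool_cam': array([[ 6.81688375e-04, -9.49193870e-01, -3.14691169e-01,
         8.06656918e-02],
       [ 9.99999331e-01,  9.41005952e-04, -6.72116615e-04,
        -9.13142032e-04],
       [ 9.34095234e-04, -3.14690500e-01,  9.49193877e-01,
        -1.42815444e-01],
       [ 0.00000000e+00,  0.00000000e+00,  0.00000000e+00,
         1.00000000e+00]])}
```

View pics/scene.png

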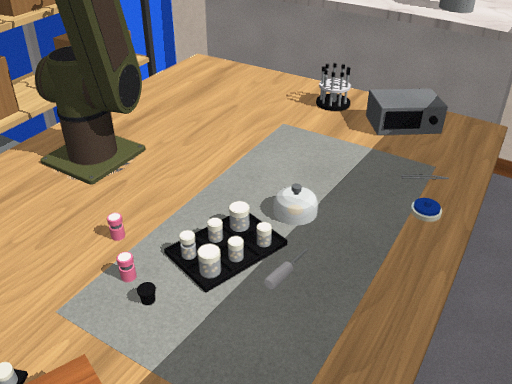

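View pics/top.png

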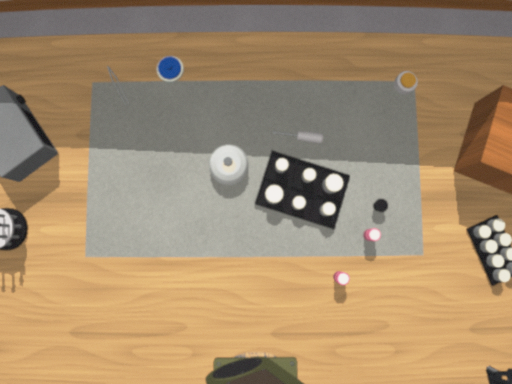

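The scene view shows six white-capped jars in the black tray: small ones at (188,243), (215,230), (236,248) and (264,234), wide ones at (209,261) and (239,215). In the top view the caps are at (282,165), (309,175), (333,184), (274,194), (299,203) and (329,209). The pink jars at (116,226) and (126,267) are not meant. (188,243) looks tallest of the small ones, so I'll check it in a crop and with depth.

```bash
cat > h.py <<'E'
import numpy as np,cv2
from rig import *
def ray(n,uv):
    m=camera_model(n);D=np.array([m["k1"],0,0,0,0.])
    x=cv2.undistortPoints(np.array(uv,float).reshape(-1,1,2),m["camera_matrix"],D)[:,0]  # initial
    # exact model: drawn = ray*(1+k1 r^2), the same as OpenCV's
    V=m["view"];R=V[:3,:3];return -R.T@V[:3,3],np.c_[x,np.ones(len(x))]@R
def on_plane(n,uv,z):
    c,d=ray(n,uv);return c+d*((z-c[2])/d[:,2])[:,None]
def proj(n,P):
    m=camera_model(n);V=m["view"]
    return cv2.projectPoints(np.array(P,float).reshape(-1,3),cv2.Rodrigues(V[:3,:3])[0],V[:3,3],m["camera_matrix"],np.array([m["k1"],0,0,0,0.]))[0][:,0]
E
python3 - <<'E'
from h import *
z=np.load("top.npz");p,d=z["p"],z["d"]
hsv=cv2.cvtColor(p,cv2.COLOR_BGR2HSV)
m=((hsv[...,1]<50)&(hsv[...,2]>185)).astype(np.uint8)
n,l,st,c=cv2.connectedComponentsWithStats(m)
for i in range(1,n):
    if 255<c[i][0]<352 and 148<c[i][1]<230 and st[i][4]>40:
        dd=np.median(d[(l==i)&(d>0)])
        ci,di=ray("top",c[i]);P=ci+di[0]*dd
        for hgt in(.048,.056,.057): 
            Q=on_plane("top",c[i],hgt)[0]
            print(c[i].round(1),st[i][4],"depthP",P.round(4),hgt,Q[:2].round(4),proj("scene",Q)[0].round(1))
s=np.load("scene.npz")["p"]
cv2.imwrite("pics/crop.png",cv2.resize(s[195:290,160:293],None,fx=6,fy=6,interpolation=cv2.INTER_CUBIC))
E
```

```text
[281.6 164.1] 120 depthP [ 0.5763 -0.0672  0.0483] 0.048 [ 0.5764 -0.0672] [264.1 225.1]
[281.6 164.1] 120 depthP [ 0.5763 -0.0672  0.0483] 0.056 [ 0.575  -0.0666] [263.7 221.6]
[281.6 164.1] 120 depthP [ 0.5763 -0.0672  0.0483] 0.057 [ 0.5748 -0.0665] [263.7 221.2]
[309.1 174. ] 122 depthP [ 0.5515 -0.1344  0.0488] 0.048 [ 0.5517 -0.1345] [235.8 239.5]
[309.1 174. ] 122 depthP [ 0.5515 -0.1344  0.0488] 0.056 [ 0.5504 -0.1334] [235.5 235.8]
[309.1 174. ] 122 depthP [ 0.5515 -0.1344  0.0488] 0.057 [ 0.5503 -0.1332] [235.4 235.4]
[333.9 182.2] 236 depthP [ 0.53   -0.1932  0.0568] 0.048 [ 0.5312 -0.195 ] [209.2 253.6]
[333.9 182.2] 236 depthP [ 0.53   -0.1932  0.0568] 0.056 [ 0.5301 -0.1934] [209.  249.8]
[333.9 182.2] 236 depthP [ 0.53   -0.1932  0.0568] 0.057 [ 0.53   -0.1932] [209.  249.3]
[273.9 193.3] 242 depthP [ 0.5034 -0.047   0.0568] 0.048 [ 0.5043 -0.0475] [239.5 208.9]
[273.9 193.3] 242 depthP [ 0.5034 -0.047   0.0568] 0.056 [ 0.5034 -0.0471] [239.2 205.6]
[273.9 193.3] 242 depthP [ 0.5034 -0.047   0.0568] 0.057 [ 0.5033 -0.047 ] [239.2 205.2]
[298.7 201.9] 127 depthP [ 0.4829 -0.1076  0.0487] 0.048 [ 0.483  -0.1077] [214.9 220.7]
[298.7 201.9] 127 depthP [ 0.4829 -0.1076  0.0487] 0.056 [ 0.4823 -0.1068] [214.7 217.3]
[298.7 201.9] 127 depthP [ 0.4829 -0.1076  0.0487] 0.057 [ 0.4822 -0.1067] [214.7 216.9]
[328.2 208.2] 129 depthP [ 0.4666 -0.1778  0.0576] 0.048 [ 0.4673 -0.1795] [187.4 237.5]
[328.2 208.2] 129 depthP [ 0.4666 -0.1778  0.0576] 0.056 [ 0.4667 -0.1781] [187.3 233.9]
[328.2 208.2] 129 depthP [ 0.4666 -0.1778  0.0576] 0.057 [ 0.4667 -0.1779] [187.3 233.5]
```

View pics/crop.png

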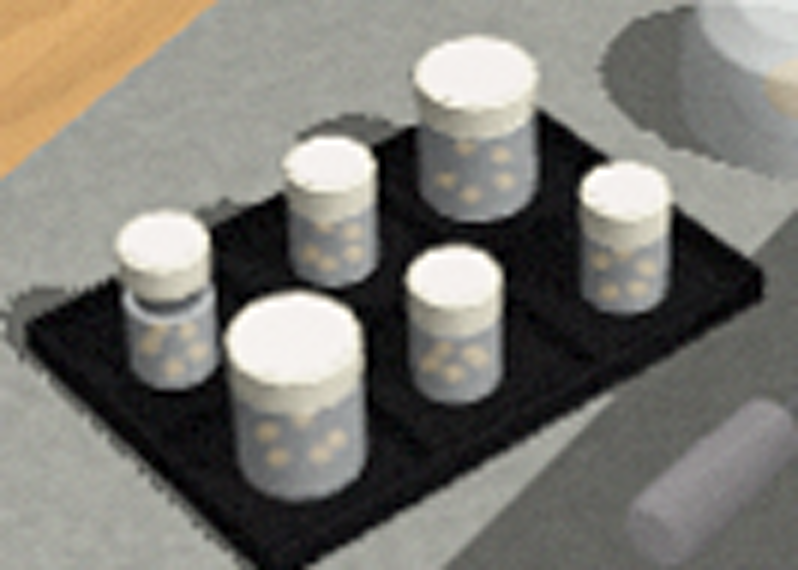

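The loose jar is at scene (188,243), top (328,208). It is the only small jar showing a dark neck gap under its cap, and depth puts its cap top at 57.6 mm against about 48.5 mm for the other small ones. The target is (0.4666, -0.1778, 0.0576). I'll shut the fingers and move over it at the present height; in tool axes that is x +8.06 and y -4.58 units in all.

Emit:
carry_out([
  [[0.8, -0.45, 0], [0, 0, 0]],
  [[0.8, -0.45, 0], [0, 0, 0]],
  [[0.8, -0.45, 0], [0, 0, 0]],
  [[0.8, -0.45, 0], [0, 0, 0]],
  [[0.8, -0.45, 0], [0, 0, 0]],
], jaw=0)

```text
time_s: 0.72
ee_pos: [0.3027, -0.3435, 0.231]
orientation: [-0.0, 0.991, 0.133, -0.0]
wrist_force: [-0.0, 0.0, -0.3]
finger_gap: 0.002
grasp_force: 0.0
```

Emit:
carry_out([
  [[0.8, -0.45, 0], [0, 0, 0]],
  [[0.8, -0.45, 0], [0, 0, 0]],
  [[0.8, -0.45, 0], [0, 0, 0]],
  [[0.8, -0.45, 0], [0, 0, 0]],
  [[0.8, -0.45, 0], [0, 0, 0]],
])

```text
time_s: 1.35
ee_pos: [0.4658, -0.1821, 0.231]
orientation: [-0.0, 0.991, 0.134, -0.0]
wrist_force: [0.7, -0.5, 0.0]
finger_gap: 0.002
grasp_force: 0.0
```

Next I'll trim sideways and go down to about 85 mm, then check the wrist and scene views.

Emit:
carry_out([
  [[0.04, -0.08, 0.6], [0, 0, 0]],
  [[0, 0, 0.8], [0, 0, 0]],
  [[0, 0, 0.8], [0, 0, 0]],
  [[0, 0, 0.7], [0, 0, 0]],
  [[0, 0, 0], [0, 0, 0]],
])

```text
time_s: 1.98
ee_pos: [0.463, -0.1779, 0.0837]
orientation: [-0.002, 0.991, 0.134, -0.003]
wrist_force: [0.7, 0.4, 0.9]
finger_gap: -0.002
grasp_force: 0.0
```

```bash
python3 - <<'E'
from h import *
from scipy.spatial.transform import Rotation as Ro
s=observe();p,d=grab_frame("wrist");q,_=grab_frame("scene")
T=np.eye(4);o=s["orientation"];T[:3,:3]=Ro.from_quat([*o[1:],o[0]]).as_matrix();T[:3,3]=s["ee_pos"]
m=camera_model("wrist");V=np.linalg.inv(T@m["T_tool_cam"])
def pr(P): return cv2.projectPoints(np.array(P,float).reshape(-1,3),cv2.Rodrigues(V[:3,:3])[0],V[:3,3],m["camera_matrix"],np.array([m["k1"],0,0,0,0.]))[0][:,0]
a=np.linspace(0,6.28,24)
C=np.c_[.4666+.0155*np.cos(a),-.1778+.0155*np.sin(a),np.full(24,.0576)]
for P,u in((p,pr(C)),(q,proj("scene",C))): cv2.polylines(P,[np.round(u).astype(int)],True,(0,0,255),1)
print(s["time_s"],s["ee_pos"],s["wrist_force"],pr(s["ee_pos"]))
c=cv2.resize(q[170:270,150:250],(384,384),interpolation=cv2.INTER_CUBIC)
cv2.imwrite("pics/w1.png",np.hstack([p[:,56:456],c]))
E
```

```text
1.975 [ 0.46301707 -0.17789318  0.08370988] [0.65873051 0.37189631 0.92118639] [[259.3252512  243.05778485]]
```

View pics/w1.png

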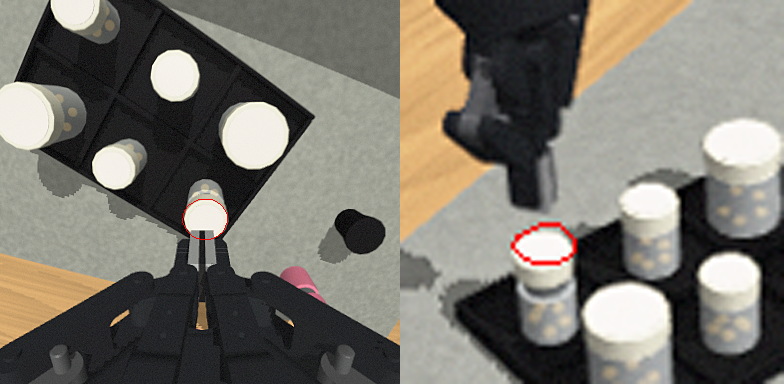

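The wrist view shows the projected cap circle matching the target cap at about (205,218) in the crop, with the shut fingertips just above it. In the scene view the cap is directly below the tips too. I'll trim 3.6 mm in x and go down to about 61 mm.

Emit:
carry_out([
  [[0.07, 0.02, 0.1], [0, 0, 0]],
  [[0, 0, 0.15], [0, 0, 0]],
  [[0, 0, 0.15], [0, 0, 0]],
  [[0, 0, 0.06], [0, 0, 0]],
  [[0, 0, 0], [0, 0, 0]],
])

```text
time_s: 2.7
ee_pos: [0.4693, -0.179, 0.0629]
orientation: [-0.0, 0.991, 0.134, -0.0]
wrist_force: [-0.8, 0.7, 0.2]
finger_gap: -0.001
grasp_force: 0.0
```

Emit:
carry_out([
  [[0, 0, 0.02], [0, 0, 0]],
  [[0, 0, 0.02], [0, 0, 0]],
  [[0, 0, 0.02], [0, 0, 0]],
  [[0, 0, 0.02], [0, 0, 0]],
  [[0, 0, 0.02], [0, 0, 0]],
])

```text
time_s: 3.32
ee_pos: [0.4696, -0.1791, 0.0582]
orientation: [-0.0, 0.991, 0.134, -0.0]
wrist_force: [-0.1, 0.1, 0.1]
finger_gap: -0.0
grasp_force: 0.0
```

Emit:
carry_out([
  [[-0.05, -0.04, 0], [0, 0, 0]],
  [[0, 0, 0], [0, 0, 0]],
  [[0, 0, 0.02], [0, 0, 0]],
  [[0, 0, 0.02], [0, 0, 0]],
  [[0, 0, 0.02], [0, 0, 0]],
])

```text
time_s: 3.95
ee_pos: [0.4668, -0.1779, 0.0554]
orientation: [0.0, 0.991, 0.133, 0.0]
wrist_force: [-0.7, 0.2, 2.7]
finger_gap: 0.005
grasp_force: 1.2
```

Emit:
carry_out([
  [[0, 0, 0.02], [0, 0, 0]],
  [[0, 0, 0.02], [0, 0, 0]],
  [[0, 0, 0.02], [0, 0, 0]],
  [[0, 0, 0.02], [0, 0, 0]],
  [[0, 0, 0], [0, 0, 0]],
])

```text
time_s: 4.58
ee_pos: [0.4668, -0.1779, 0.0512]
orientation: [0.0, 0.991, 0.134, 0.0]
wrist_force: [-0.3, -1.1, 0.8]
finger_gap: -0.002
grasp_force: 0.4
```

Emit:
carry_out([
  [[0, 0, 0.02], [0, 0, 0]],
  [[0, 0, 0.02], [0, 0, 0]],
  [[0, 0, 0.01], [0, 0, 0]],
  [[0, 0, 0], [0, 0, 0]],
  [[0, 0, 0], [0, 0, 0]],
])

```text
time_s: 5.2
ee_pos: [0.4667, -0.1779, 0.0488]
orientation: [0.0, 0.991, 0.133, 0.0]
wrist_force: [1.7, -0.9, 1.0]
finger_gap: 0.004
grasp_force: 0.6
```

Emit:
carry_out([
  [[0, 0, 0.01], [0, 0, 0]],
  [[0, 0, 0], [0, 0, 0]],
  [[0, 0, 0.01], [0, 0, 0]],
  [[0, 0, 0], [0, 0, 0]],
  [[0, 0, 0], [0, 0, 0]],
])

```text
time_s: 5.82
ee_pos: [0.4668, -0.1779, 0.048]
orientation: [0.0, 0.991, 0.134, 0.0]
wrist_force: [-0.2, -0.2, 4.4]
finger_gap: -0.003
grasp_force: 2.5
```

Force is starting to rise at 48.0 mm; I'll continue in half-millimetre steps until it rises sharply.

Emit:
carry_out([
  [[0, 0, 0.01], [0, 0, 0]],
  [[0, 0, 0], [0, 0, 0]],
  [[0, 0, 0], [0, 0, 0]],
  [[0, 0, 0], [0, 0, 0]],
  [[0, 0, 0], [0, 0, 0]],
])

```text
time_s: 6.45
ee_pos: [0.4669, -0.1779, 0.048]
orientation: [0.0, 0.991, 0.134, 0.0]
wrist_force: [-2.1, 0.2, 8.7]
finger_gap: 0.003
grasp_force: 4.5
```

Emit:
carry_out([
  [[0, 0, 0.01], [0, 0, 0]],
  [[0, 0, 0], [0, 0, 0]],
  [[0, 0, 0.01], [0, 0, 0]],
  [[0, 0, 0], [0, 0, 0]],
  [[0, 0, 0], [0, 0, 0]],
])

```text
time_s: 7.08
ee_pos: [0.467, -0.1779, 0.0479]
orientation: [0.0, 0.991, 0.134, 0.001]
wrist_force: [-2.8, 1.2, 17.0]
finger_gap: 0.0
grasp_force: 8.2
```

The tip has stopped at 48 mm, which is the seated height, and the force has climbed to 17 N, so the cap is home. I'll draw the hand straight up and check.

Emit:
carry_out([
  [[0, 0, -0.1], [0, 0, 0]],
  [[0, 0, -0.2], [0, 0, 0]],
  [[0, 0, -0.6], [0, 0, 0]],
  [[0, 0, -0.8], [0, 0, 0]],
  [[0, 0, -0.8], [0, 0, 0]],
])

```text
time_s: 7.7
ee_pos: [0.4662, -0.1776, 0.1723]
orientation: [-0.0, 0.991, 0.134, -0.001]
wrist_force: [0.9, 0.1, 0.0]
finger_gap: -0.002
grasp_force: 0.0
```

Emit:
carry_out([
  [[-0.8, 0.4, -0.5], [0, 0, 0]],
  [[-0.8, 0.4, 0], [0, 0, 0]],
  [[-0.8, 0.4, 0], [0, 0, 0]],
  [[-0.8, 0.4, 0], [0, 0, 0]],
  [[0, 0, 0], [0, 0, 0]],
])

```text
time_s: 8.32
ee_pos: [0.3314, -0.2984, 0.1964]
orientation: [-0.0, 0.991, 0.131, -0.0]
wrist_force: [0.4, 0.2, 0.6]
finger_gap: -0.004
grasp_force: 0.0
```

```bash
python3 - <<'E'
from h import *
q,_=grab_frame("scene");p,d=grab_frame("top")
m=((np.ptp(p.astype(int),axis=2)<45)&(p.min(2)>175)).astype(np.uint8)
n,l,st,c=cv2.connectedComponentsWithStats(m)
for i in range(1,n):
    if 255<c[i][0]<352 and 148<c[i][1]<230 and st[i][4]>40:
        ci,di=ray("top",c[i]);print(c[i].round(1),(ci+di[0]*np.median(d[(l==i)&(d>0)])).round(4))
cv2.imwrite("pics/end.png",cv2.resize(q[195:290,160:293],None,fx=6,fy=6,interpolation=cv2.INTER_CUBIC))
E
```

```text
[281.6 164. ] [ 0.5765 -0.0671  0.0486]
[309.2 174.1] [ 0.5513 -0.1345  0.0484]
[333.9 182.3] [ 0.5298 -0.1934  0.0564]
[273.9 193.3] [ 0.5033 -0.0471  0.0564]
[298.7 201.9] [ 0.483  -0.1078  0.0482]
[327.6 208.5] [ 0.4667 -0.1779  0.0484]
```

View pics/end.png

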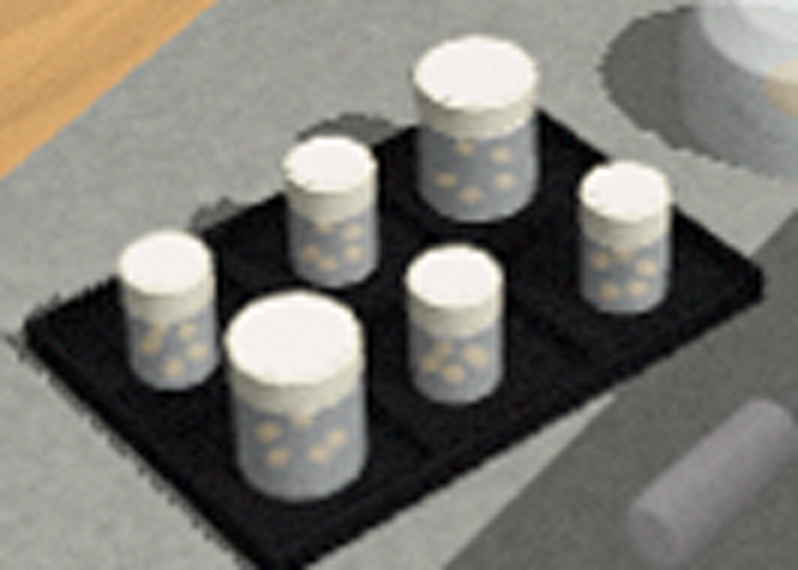

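The crop shows the target jar at (167,310) with its gap gone. Its cap now measures 48.4 mm, level with the other small ones, and all the jars are where they were and the hand is clear. Handing in.

```bash
python3 -c "
from rig import *
print(sign_off())"
```

```text
the job is handed in; nothing more can be done
None
```

The proud cap is fully home (top at 48.4 mm, level with the other small jars), its jar is standing where it was, no other jar moved, and the hand is clear; the job is handed in, with no verdict returned.

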